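# Feed a bar to the stop under the guard and clamp it with the T-handle key

## Robot

A 7-joint arm with a two-finger parallel gripper is mounted at the origin on the work surface. World frame = base frame: x ahead of the robot, y to its left, z up, the work surface at z = 0. Lengths are in m, angles in rad, forces in N, time in s.
With the tool pointing down it reaches from about 0.4 to 0.9 m from the base axis. Payload 5.5 kg.
Tool frame: the origin (TCP) lies at the very end of the fingers, on their centre line; the grasp point (between the pads) lies 19 mm behind it; z points along the fingers, y is the line along which they close (so a half turn about z gives the same grasp; the last joint's range is limited). The gripper opens to 85 mm and grips with 20 to 120 N. Pads are 22 mm wide; open, the fingers measure 114 mm over their backs; the gripper's body (76 mm by 85 mm) begins 54 mm behind the grasp point. The pads swing forward as they close: fully open they stand 13 mm farther back than shut.
Start: joints at [1.562, 0.501, -0.427, 1.55, 0.221, 1.138, -0.21], TCP at [0.175, -0.626, 0.231] pointing down, gripper open.
Joint ranges: [-2.88, 2.88], [-0.31, 2.03], [-1.54, 1.56], [0.2, 2.42], [-1.41, 4.55], [0.19, 2.02], [-2.57, 2.57]. Speed limits (rad/s): [2.57, 2.57, 3.14, 3.14, 3.14, 3.14, 3.14].

## Interface

Orientations are given as [roll, pitch, yaw] about the fixed x, y, z axes, in that order (R = Rz(yaw) Ry(pitch) Rx(roll)).
In Python, from plant import * gives the robot as it stands.
- The arm moves only by the tool jog_arm, never from a script. Its argument "rows" is a list of rows, each a list of 6 numbers: the shift along the tool's x, y, z in cm, then the turn, a rotation vector about the tool's x, y, z in degrees. In form: [[tx, ty, tz, wx, wy, wz], ...]. A call has exactly 5 rows; each row shifts and turns the commanded pose from where the row before left it, along the tool's axes as they then stand; what a row does not reach is not made up. A row lasts 1/12 s, in which the tool goes at most 41.7 mm and 7.16 degrees, less where a joint would pass 70% of its speed; a pose out of reach is approached as far as the arm can. A call is refused whole if a number of a shift passes 4.17 or a number of a turn 7.16, either way. A call with a gripper value outside its range is refused whole. "claw" is the finger opening in cm, from 0 to 8.54, set as the call begins (left out, the last holds). The fingers move at their own pace and stop on an object; the grip force is fixed at half the most. Time passes only in rows, so rows that do not move let the fingers close, or fill a call up. It gives the time, the measured TCP pose, the force, the opening and the grip force at its end, in the units of the state.
- read_state(): the state, without advancing time (a new reading comes with each control period).
- grab_frame(name): name is "side" or "top"; returns (picture, depth): 420x560x3 uint8, blue, green, red; 420x560 float32, m along the optical axis (not along the pixel's ray), 0 where there is no reading.
- get_calibration(name): a dict with "fov_y" (degrees; the focal length in pixels is half the picture's height over the tangent of half this angle, whatever the lens; pixels are square), "cx", "cy" (the principal point, pixels), "k1" (the pictures are not rectified: a ray, as slopes to the right and down, at radius r is drawn at 1 + k1 r^2 times it, then the intrinsics apply), "R" (3x3) and "t" (3): a world point X has camera coordinates R X + t. Camera axes: x right, y down, z forward; pixel columns grow to the right and rows downward; lengths in m; the calibration is good to about 2 mm. A picture is of the moment at which its call begins. get_calibration takes no time and is no camera call.
- job_done(): hands the job in; it is judged then, once.
Trained networks look in the newest picture that a camera, given by its name, has taken for a name from the list of things; names that differ only in an ending like _2 or _b are one class to them, and where a whole thing is asked for, a point or a joint stands for the part that bears it (a point fixed in the world has none). Each returns a list of dicts, best first, with "p" (0 to 1); they miss things now and then, are a little off and sometimes report something else, mostly with a low value. They report only what shows in the picture. A call takes as long as a camera call. They do not tell look-alikes from the thing itself.
- search_frame(camera, name): "xyz" ([x, y, z] in m, in world coordinates, good to about 4 mm: the middle of the surface that is visible of it).
- masks_of(camera, name): "pixels" (420x560 bool, what is visible of it).
- landmark_of(camera, name): "xyz" ([x, y, z] in m, in world coordinates, good to about 4 mm: a listed point, or the origin of a listed thing).
The state is a dict: "time_s": time; "joint_positions": joint angles; "joint_vel": joint speeds; "joint_efforts": joint torques, N m; "tcp_pos": TCP position; "eef_rot": TCP orientation; "contact_force": force on the tool from outside, world axes, zero at the start; "torque": the same for the moment, N m; "finger_gap": opening from 0.0 (shut) to 1.0 (fully open); "grasp_force": force on a finger pad.
Only numpy, scipy, OpenCV 4.12 (cv2) and the standard library are available. Lean on these libraries where they do the work, as an engineer would, in place of code of your own. Each camera call takes 0.05 s, during which the arm holds its last target. There are 200 camera calls.

## Task

Using the orange push stick, push the aluminium bar along its channel and under the guard until its front end is against the red stop, keeping the gripper off the bar, then stand the push stick back on the bench, off the machine. Next take the red T-handle key from the rack, fit it in the recessed clamp screw and turn it clockwise as far as it goes so that the shoe grips the bar; leave the key standing in the screw and do not disturb anything else.

Things in the scene. Friction and masses are not known exactly. Their poses are not given: they have to be found in the camera images.
- machine: Blue bench clamping fixture, fixed, 110 mm wide (y). Origin on the bench under the clamp screw's vertical axis; x is the feed direction. Bed from x = -250 to +120 mm, its top 30 mm above the bench. Channel 48 mm wide on y = 0 between steel fences (10 wide, 12 above the bed) at x = -230 to -60 and 45 to 85; between them the guard. Red stop block: face at x = 85, top 60 above the bench.
- stop_face (a point): Centre of the red stop's face towards the bar, 35 mm above the bench; axes as the machine's (x = feed direction, y across the channel, z up).
- guard_mouth (a point): Middle of the guard's entrance, on the bed top, 30 mm above the bench, at the machine's x = -60 mm; axes as the machine's. The guard runs from here 105 mm along the feed, 92 wide; underside 54 and top 66 mm above the bench (opening 24 mm high); its front 35 mm clear, the rest yellow.
- tube_rim (a point): Centre of the rim of the steel guard tube that stands on the guard round the clamp screw, 132 mm above the bench; bore 34 mm, outside 42 mm; axes as the machine's.
- clamp_screw (a joint): Angle of the brass clamp screw, rad: 0 = open, grows clockwise seen from above, 1.3 = end stop. Starts between 0 and 0.25. It turns stiffly (about 0.15 N m, up to 0.3 when the shoe bears on the bar) and stays where it is left. It lowers the shoe, which meets the bar at about 1.2 rad.
- screw_mouth (a point): Centre of the top of the screw's square socket, 94 mm above the bench, 38 mm down inside the guard tube; z up, x and y are square to the socket's sides and turn with the screw. Socket 17 mm square inside, 24 mm deep; the red key has up to 0.25 rad of play in it.
- shoe: Steel hold-down shoe under the guard round the screw's axis, 36 x 40 mm, origin at the centre of its underside; starts about 10 mm above the bar's top and goes down as the screw turns. Its red indicator pin, 10 mm thick, 34 mm to the machine's +y of the screw, stands 14 to 16 mm above the guard when open and about 5 mm when clamped.
- bar: Loose aluminium flat bar 120 (x) x 40 (y) x 10 mm, about 0.13 kg, with a green band round its tail; lies in the channel before the guard. Origin at the centre of its underside, x towards its front (the stop).
- bar_front (a point): Centre of the bar's front end face, 5 mm above its underside; axes as the bar's.
- bar_tail (a point): Centre of the bar's rear end face, the one to push on; axes as the bar's.
- push_stick: Orange plastic push stick, 0.14 kg, standing on the bench. Sole 140 x 30 x 14 mm high, from x = -30 to +110 mm; handle an upright plate 45 (x) x 16 (y) mm, up to 100 mm above the underside. Origin on the underside, below the handle's middle; x points along the sole to its pushing tip, z up. Grip the handle across its 16 mm thickness.
- stick_tip (a point): Centre of the push stick's front end face, 110 mm ahead of its origin, 7 mm above its underside; axes as the stick's.
- rack: Fixed wooden block 250 (x) x 70 (y) x 55 mm high with three 24 mm square holes on its x axis at -80, 0 and +80 mm, a T-handle key in each; origin at the centre of its underside.
- red_key: T-handle key, red handle, 0.2 kg, upright in a rack hole, its collar (28 mm diameter, 6 thick, underside 52 above the tip) on the rack's top. Origin at the tip, z up the shaft. Square end 14 mm (sides along x, y) from 6 to 26 mm above the tip, tapered below; shaft 12 mm; handle 90 (x) x 16 (y) x 18 mm high, middle 131 mm above the tip. Home in the screw, the tip is 24 mm below screw_mouth.
- blue_key: The same, with a blue handle and a 9 mm square end: wrong key, leave it.
- black_key: The same, with a black handle and a 17 mm round end: wrong key, leave it.
- spray_can: Green can, 60 mm diameter, 170 high; bystander, origin at the underside's centre.
- mug: Blue mug, 80 mm diameter, 90 high; bystander, origin at the underside's centre.
- tape_measure: Yellow and black tape measure, 65 x 35 x 65 mm; bystander, origin at the underside's centre.
- spanner: Steel spanner, about 160 mm long, lying flat on the bench along its x; bystander.
- brush: Flat brush with a wooden handle, about 200 mm long, lying on the bench along its x; bystander.
- relief_tile: Terracotta tile 120 x 120 x 15 mm; bystander, origin at the underside's centre.
- paste_jar: Amber jar, 70 mm diameter, 80 high; bystander, origin at the underside's centre.
Things that resemble listed ones, but are neither listed nor needed, are in the scene too. Several things have the shape of the push_stick; the one meant has the colours described above. Leave any purple look-alike of the red_key alone.

How it is judged:
By the outcome, as a careful person would: the job done as asked, in the order asked, and still so for the second after the job is handed in, with the robot touching nothing.
It also fails if it takes over 64 s, if anything falls off the work surface, if the arm or the gripper's body presses on something with over 40 N, if the wrist force passes 120 N, or if a joint passes its speed limit or range.

## Working session

There is one attempt and no reset: what is moved stays moved. The work goes in short steps, Python scripts to look and compute and a tool call to move; the robot and the scene stay as the last step left them, time stands still between calls to the robot, and variables do not carry over. Pictures are saved under pics/ and viewed, at most 10 in all, crops included, and the job is handed in when it is done.

Besides the shell and the picture viewer there is one more tool, called by a JSON object that holds its "api" and its "payload". jog_arm: Moves the arm, as the interface text tells. Its arguments: {"type":"object","properties":{"rows":{"type":"array"},"claw":{"type":"number"}},"required":["rows"]}

```bash
mkdir -p pics; cat > h.py <<'E'
from plant import *
import numpy as np, cv2
from scipy.spatial.transform import Rotation as Ro
def cal(n):
    c=get_calibration(n); f=210/np.tan(np.radians(c['fov_y']/2))
    return c,f,np.array(c['R']),np.array(c['t'])
def proj(n,X):
    c,f,R,t=cal(n); p=np.atleast_2d(X)@R.T+t; s=p[:,:2]/p[:,2:]; r2=(s**2).sum(1,keepdims=True)
    return s*(1+c['k1']*r2)*f+[c['cx'],c['cy']]
def rays(n,uv):
    c,f,R,t=cal(n); d=(np.atleast_2d(uv)-[c['cx'],c['cy']])/f; s=d.copy()
    for _ in range(15): s=d/(1+c['k1']*(s**2).sum(1,keepdims=True))
    return np.c_[s,np.ones(len(s))]
def onplane(n,uv,z):
    c,f,R,t=cal(n); d=rays(n,uv)@R; o=-R.T@t
    return o+d*((z-o[2])/d[:,2:])
def cloud(n,dep,m=None):
    ok=dep>0
    if m is not None: ok&=m
    v,u=np.nonzero(ok); c,f,R,t=cal(n)
    return (rays(n,np.c_[u,v])*dep[v,u][:,None]-t)@R, np.c_[u,v]
E
python3 - <<'E'
from h import *
for n in('top','side'):
    p,d=grab_frame(n); cv2.imwrite(f'pics/{n}0.png',p); np.save(f'{n}0.npy',d)
    c,f,R,t=cal(n); print(n,f,(-R.T@t).round(3))
    for k in ['machine','stop_face','guard_mouth','tube_rim','screw_mouth','bar_front','bar_tail','bar','push_stick','stick_tip','rack','red_key']:
        print(k,[(np.round(x['xyz'],3).tolist(),round(x['p'],2),proj(n,x['xyz'])[0].round().astype(int).tolist()) for x in landmark_of(n,k)])
print(read_state())
E
```

```text
top 485.20750543944155 [0.397 0.025 1.667]
machine [([0.629, -0.026, 0.002], 0.85, [297, 189])]
stop_face [([0.64, -0.115, 0.037], 0.65, [324, 184])]
guard_mouth [([0.627, 0.028, 0.038], 0.92, [281, 187]), ([0.633, -0.029, 0.132], 0.58, [299, 182]), ([0.38, -0.352, 0.0], 0.33, [391, 261])]
tube_rim [([0.633, -0.029, 0.131], 0.84, [299, 182])]
screw_mouth [([0.632, -0.029, 0.093], 0.49, [299, 184])]
bar_front [([0.62, 0.072, 0.039], 0.59, [268, 189])]
bar_tail [([0.606, 0.194, 0.032], 0.72, [233, 193])]
bar [([0.609, 0.14, 0.03], 0.67, [249, 192])]
push_stick [([0.35, 0.04, -0.003], 0.83, [277, 269]), ([0.428, -0.05, 0.002], 0.53, [304, 247])]
stick_tip [([0.453, -0.155, 0.008], 0.83, [334, 240]), ([0.353, 0.15, 0.007], 0.69, [245, 268])]
rack [([0.461, -0.352, 0.001], 0.83, [391, 238])]
red_key [([0.383, -0.35, 0.003], 0.66, [390, 261]), ([0.34, -0.476, 0.004], 0.66, [426, 273]), ([0.426, -0.049, 0.0], 0.21, [303, 247])]
side 446.7603610394234 [-0.074 -0.583  1.215]
machine [([0.633, -0.026, -0.002], 0.61, [309, 217]), ([0.742, 0.272, -0.002], 0.29, [267, 158])]
stop_face [([0.643, -
[... 1003 characters left out ...]
nt_positions': array([ 1.56219622,  0.50093892, -0.4269899 ,  1.55037887,  0.22078929,
        1.1383109 , -0.21030237]), 'joint_vel': array([ 0.0001029 , -0.00029851,  0.00042963,  0.00048137, -0.00047498,
       -0.00103433,  0.00056925]), 'joint_efforts': array([-5.57901385e-04, -5.69361448e+01, -5.81075326e+00, -2.81322831e+01,
        1.26250854e-02,  2.32857019e-03, -5.73612155e-06]), 'tcp_pos': array([ 0.17453661, -0.62613136,  0.23129315]), 'eef_rot': array([-3.14157790e+00, -5.08662881e-05,  2.71809210e-01]), 'contact_force': array([ 0.31064258, -0.88320998, -0.17870478]), 'torque': array([-0.02940333,  0.03862791,  0.06147431]), 'grasp_force': 0.0, 'finger_gap': 0.9983927112949711}
```

View pics/top0.png

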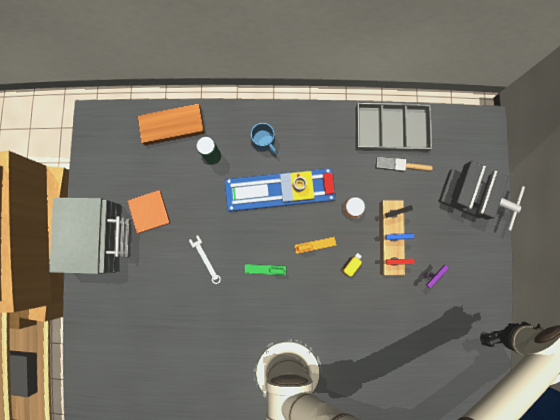

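View pics/side0.png

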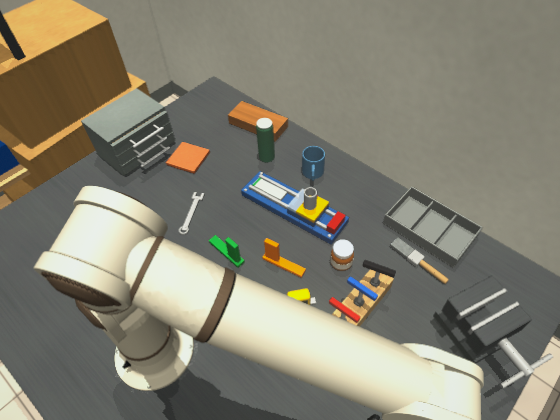

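Candidates: push stick is either the orange one at top (316,245) or the green one at (265,269). The red key is at (398,262), against blue (400,237), black (398,212) and a purple one lying at (437,276). By the description I choose orange and red. Next I refine the poses and check a crop.

```bash
cat > meas.py <<'E'
from h import *
import sys
def hsvmask(p,h0,h1,smin,vmin,vmax=255):
    q=cv2.cvtColor(p,cv2.COLOR_BGR2HSV); return (q[...,0]>=h0)&(q[...,0]<=h1)&(q[...,1]>=smin)&(q[...,2]>=vmin)&(q[...,2]<=vmax)
def box(P,xy): return (abs(P[:,0]-xy[0])<xy[2])&(abs(P[:,1]-xy[1])<xy[3])
def rect(X):
    (c,s,a)=cv2.minAreaRect((X[:,:2]*1000).astype(np.float32)); 
    return np.round(c,1),np.round(s,1),round(a,1)
E
python3 - <<'E'
from meas import *
out=[]
for n in('top','side'):
    p=cv2.imread(f'pics/{n}0.png'); d=np.load(f'{n}0.npy'); q=cv2.cvtColor(p,cv2.COLOR_BGR2HSV)
    X,uv=cloud(n,d); H,S,V=q[uv[:,1],uv[:,0]].T.astype(int)
    def show(k,m): 
        if m.sum()>4: print(n,k,m.sum(),rect(X[m]),X[m].mean(0).round(4),np.percentile(X[m][:,2],[5,50,95]).round(3))
    b=box(X,(.62,.03,.1,.22))
    show('blue',b&(H>100)&(H<125)&(S>140)&(X[:,2]>.018)&(X[:,2]<.045))
    show('stop',b&((H<6)|(H>174))&(S>150)&(X[:,2]>.05)&(X[:,1]<-.08))
    show('tube',b&(X[:,2]>.11))
    show('yellow',b&(H>20)&(H<35)&(S>120)&(X[:,2]>.055)&(X[:,2]<.075))
    show('pin',b&((H<8)|(H>172))&(S>130)&(X[:,1]>-.09))
    show('green',b&(H>40)&(H<85)&(S>80))
    o=box(X,(.44,-.1,.06,.1))&(H>8)&(H<24)&(S>150)
    show('stick sole',o&(X[:,2]<.03)); show('stick handle',o&(X[:,2]>.03)); show('handle top',o&(X[:,2]>.088))
    r=box(X,(.4,-.36,.08,.08))&((H<6)|(H>174))&(S>130)&(X[:,2]>.1)
    show('redkey',r); show('redkeytop',r&(X[:,2]>.14))
    show('racktop',box(X,(.46,-.355,.2,.07))&(abs(X[:,2]-.055)<.006))
    for k,xyz in(('s',(.44,-.1,.04)),('k',(.42,-.36,.1))):
        u,v=proj(n,xyz)[0].astype(int); out.append(cv2.resize(p[v-30:v+30,u-40:u+40],(400,300),interpolation=cv2.INTER_CUBIC))
cv2.imwrite('pics/c1.png',np.vstack([np.hstack(out[:2]),np.hstack(out[2:])]))
E
```

```text
top blue 1098 (array([621.9,  35.2]), array([109. , 367.6]), 6.9) [0.612  0.0547 0.0304] [0.024 0.03  0.037]
top stop 178 (array([ 641.6, -128.8]), array([70., 29.]), 5.1) [ 0.6408 -0.1287  0.0602] [0.054 0.06  0.066]
top tube 72 (array([628.3, -30.5]), array([40. , 39.3]), 5.9) [ 0.6281 -0.0308  0.1275] [0.113 0.13  0.136]
top yellow 378 (array([630.4, -39.6]), array([92.5, 69.2]), 7.0) [ 0.6267 -0.0432  0.0668] [0.061 0.067 0.073]
top green 30 (array([655.1, 211.5]), array([148.9,  15.7]), 24.6) [0.6128 0.1932 0.0436] [0.034 0.04  0.06 ]
top stick sole 281 (array([435.2, -88.1]), array([ 29.9, 139.4]), 12.8) [ 0.4371 -0.0966  0.0137] [0.004 0.014 0.021]
top stick handle 72 (array([ 412.5, -115.3]), array([177.2,  27.2]), 78.7) [ 0.4245 -0.0513  0.0997] [0.09  0.101 0.107]
top handle top 68 (array([425.5, -49.8]), array([15.7, 44.7]), 14.7) [ 0.4254 -0.0496  0.1011] [0.096 0.101 0.107]
top redkey 138 (array([ 381.7, -350.4]), array([15.9, 90.4]), 0.3) [ 0.3828 -0.3498  0.1434] [0.138 0.144 0.148]
top redkeytop 119 (array([ 381.7, -350.4]), array([15.8, 90.4]), 0.3) [ 0.3827 -0.3514 
[... 700 characters left out ...]
side stick sole 390 (array([438.2, -83.6]), array([ 33.4, 144.2]), 13.1) [ 0.4365 -0.0946  0.0137] [0.004 0.014 0.022]
side stick handle 228 (array([429. , -47.8]), array([17.9, 44.9]), 10.4) [ 0.4261 -0.0502  0.0753] [0.037 0.08  0.102]
side handle top 92 (array([429.2, -47.2]), array([17.9, 43.6]), 9.4) [ 0.4283 -0.0483  0.0979] [0.091 0.099 0.103]
side redkey 235 (array([ 384.6, -347. ]), array([16.7, 89.1]), 1.4) [ 0.3829 -0.3472  0.1406] [0.131 0.141 0.146]
side redkeytop 163 (array([ 385.1, -347.8]), array([16. , 87.5]), 1.8) [ 0.3841 -0.3472  0.1429] [0.14  0.143 0.146]
side racktop 969 (array([ 488.9, -345.4]), array([203.3,  71. ]), 0.7) [ 0.4935 -0.3476  0.055 ] [0.051 0.055 0.059]
```

View pics/c1.png

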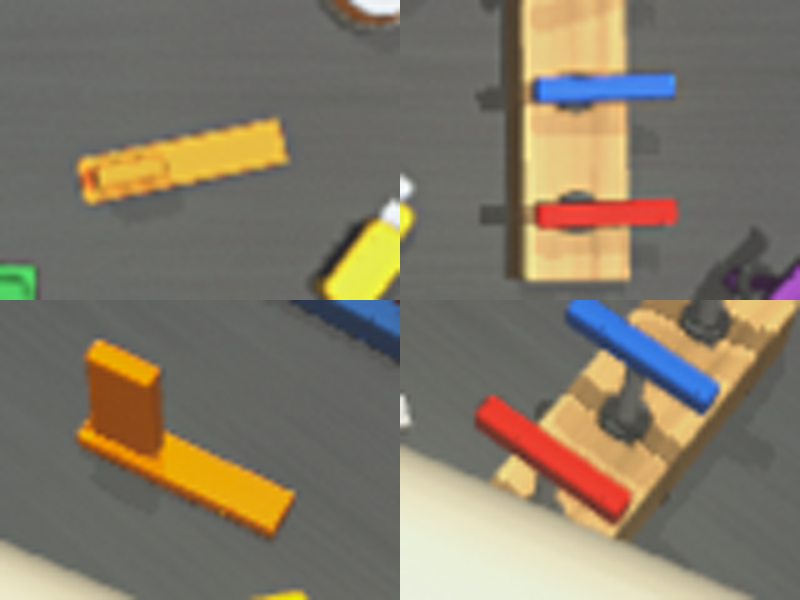

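The crop confirms it: the orange stick has its handle at the left end with the tip to the right, toward world −y, and the red key is in the lowest rack hole. The purple key lies apart at the bottom right. Poses agree with the known sizes, so I plan the reach.

```bash
cat > plan.py <<'E'
# plan.py x y z yawdeg [x y z yawdeg ...]  [from=x,y,z,yaw]: rows to travel, tool pointing down
import sys; from h import *
a=[s for s in sys.argv[1:] if '=' not in s]; fr=[s for s in sys.argv[1:] if 'from=' in s]
s=read_state(); P=np.array(s['tcp_pos']); R=Ro.from_euler('xyz',s['eef_rot'])
if fr: v=list(map(float,fr[0][5:].split(','))); P=np.array(v[:3]); R=Ro.from_euler('xyz',[np.pi,0,np.radians(v[3])])
vm=float(next((s[2:] for s in sys.argv if s.startswith('v=')),3.8))
for i in range(0,len(a),4):
    T=np.array(list(map(float,a[i:i+3]))); RT=Ro.from_euler('xyz',[np.pi,0,np.radians(float(a[i+3]))])
    w=np.degrees((R.inv()*RT).as_rotvec()); n=5*int(np.ceil(max(np.linalg.norm(T-P)*100/vm,np.linalg.norm(w)/6.6,1)/5))
    D=(T-P)/n*100; rows=[]
    for k in range(n):
        r=np.r_[R.inv().apply(D).round(2),(w/n).round(1)]+0; rows.append(r.tolist()); R=R*Ro.from_rotvec(np.radians(r[3:])) 
    for k in range(0,n,5): print(rows[k:k+5])
    P=T; print('--')
E
python3 plan.py .4274 -.0488 .2 102.9 .4274 -.0488 .056 102.9; python3 -c "print(1)"
```

```text
[[1.99, -2.44, 0.16, 0.0, 0.0, -4.4], [2.17, -2.28, 0.16, 0.0, 0.0, -4.4], [2.34, -2.11, 0.16, 0.0, 0.0, -4.4], [2.5, -1.92, 0.16, 0.0, 0.0, -4.4], [2.64, -1.72, 0.16, 0.0, 0.0, -4.4]]
[[2.76, -1.52, 0.16, 0.0, 0.0, -4.4], [2.87, -1.3, 0.16, 0.0, 0.0, -4.4], [2.96, -1.08, 0.16, 0.0, 0.0, -4.4], [3.04, -0.85, 0.16, 0.0, 0.0, -4.4], [3.09, -0.61, 0.16, 0.0, 0.0, -4.4]]
[[3.13, -0.37, 0.16, 0.0, 0.0, -4.4], [3.15, -0.13, 0.16, 0.0, 0.0, -4.4], [3.15, 0.11, 0.16, 0.0, 0.0, -4.4], [3.13, 0.35, 0.16, 0.0, 0.0, -4.4], [3.1, 0.59, 0.16, 0.0, 0.0, -4.4]]
[[3.04, 0.83, 0.16, 0.0, 0.0, -4.4], [2.97, 1.06, 0.16, 0.0, 0.0, -4.4], [2.88, 1.28, 0.16, 0.0, 0.0, -4.4], [2.77, 1.5, 0.16, 0.0, 0.0, -4.4], [2.65, 1.71, 0.16, 0.0, 0.0, -4.4]]
--
[[0.0, 0.0, 2.88, 0.0, 0.0, 0.1], [0.0, 0.0, 2.88, 0.0, 0.0, 0.1], [0.0, 0.0, 2.88, 0.0, 0.0, 0.1], [0.0, 0.0, 2.88, 0.0, 0.0, 0.1], [0.0, 0.0, 2.88, 0.0, 0.0, 0.1]]
--
1
```

{"api": "jog_arm", "payload": {"rows": [[2.0,-2.45,0.15,0,0,-4.4],[2.15,-2.3,0.15,0,0,-4.4],[2.35,-2.1,0.15,0,0,-4.4],[2.5,-1.9,0.15,0,0,-4.4],[2.65,-1.7,0.15,0,0,-4.4]], "claw": 8.5}}

```text
time_s: 1.72
tcp_pos: [0.2384, -0.4806, 0.2238]
eef_rot: [3.141, 0.0, 0.659]
contact_force: [0.5, -0.1, 0.8]
finger_gap: 0.994
grasp_force: 0.0
```

{"api": "jog_arm", "payload": {"rows": [[2.75,-1.5,0.15,0,0,-4.4],[2.85,-1.3,0.15,0,0,-4.4],[2.95,-1.1,0.15,0,0,-4.4],[3.05,-0.85,0.15,0,0,-4.4],[3.1,-0.6,0.15,0,0,-4.4]]}}

```text
time_s: 2.13
tcp_pos: [0.3013, -0.3364, 0.2165]
eef_rot: [3.141, 0.001, 1.043]
contact_force: [0.6, -0.7, -0.1]
finger_gap: 0.993
grasp_force: 0.0
```

{"api": "jog_arm", "payload": {"rows": [[3.15,-0.35,0.15,0,0,-4.4],[3.15,-0.15,0.15,0,0,-4.4],[3.15,0.1,0.15,0,0,-4.4],[3.15,0.35,0.15,0,0,-4.4],[3.1,0.6,0.15,0,0,-4.4]]}}

```text
time_s: 2.55
tcp_pos: [0.3648, -0.1917, 0.2091]
eef_rot: [3.141, 0.001, 1.427]
contact_force: [0.8, 0.9, 0.8]
finger_gap: 0.993
grasp_force: 0.0
```

{"api": "jog_arm", "payload": {"rows": [[3.05,0.85,0.15,0,0,-4.4],[2.95,1.05,0.15,0,0,-4.4],[2.9,1.3,0.15,0,0,-4.4],[2.75,1.5,0.15,0,0,-4.4],[2.65,1.7,0.15,0,0,-4.4]]}}

```text
time_s: 2.97
tcp_pos: [0.4283, -0.0476, 0.2016]
eef_rot: [3.141, 0.001, 1.811]
contact_force: [0.3, -0.0, -0.2]
finger_gap: 0.992
grasp_force: 0.0
```

{"api": "jog_arm", "payload": {"rows": [[0,0,0,0,0,0],[0,0,0,0,0,0],[0,0,0,0,0,0],[0,0,0,0,0,0],[0,0,0,0,0,0]]}}

```text
time_s: 3.38
tcp_pos: [0.4274, -0.0502, 0.2013]
eef_rot: [-3.141, 0.001, 1.805]
contact_force: [0.8, -0.0, -0.3]
finger_gap: 0.993
grasp_force: 0.0
```

{"api": "jog_arm", "payload": {"rows": [[0,0,2.9,0,0,0.1],[0,0,2.9,0,0,0.1],[0,0,2.9,0,0,0.1],[0,0,2.9,0,0,0.1],[0,0,2.9,0,0,0.1]]}}

```text
time_s: 3.8
tcp_pos: [0.4275, -0.0502, 0.055]
eef_rot: [-3.142, 0.001, 1.796]
contact_force: [0.9, -1.2, -0.4]
finger_gap: 0.992
grasp_force: 0.0
```

{"api": "jog_arm", "payload": {"rows": [[0,0,0,0,0,0],[0,0,0,0,0,0],[0,0,0,0,0,0],[0,0,0,0,0,0],[0,0,0,0,0,0]], "claw": 0.5}}

```text
time_s: 4.22
tcp_pos: [0.4292, -0.0494, 0.0579]
eef_rot: [3.139, 0.002, 1.798]
contact_force: [-0.1, 0.2, -0.1]
finger_gap: 0.295
grasp_force: 0.0
```

{"api": "jog_arm", "payload": {"rows": [[0,0,0,0,0,0],[0,0,0,0,0,0],[0,0,0,0,0,0],[0,0,0,0,0,0],[0,0,0,0,0,0]]}}

```text
time_s: 4.63
tcp_pos: [0.429, -0.0493, 0.0577]
eef_rot: [3.139, 0.002, 1.799]
contact_force: [-1.8, -0.4, 8.3]
finger_gap: 0.181
grasp_force: 61.4
```

```bash
python3 plan.py .4290 -.0493 .172 103 .5887 .3234 .172 96.9 .5887 .3234 .09 96.9
```

```text
[[0.0, 0.0, -2.29, 0.0, 0.0, 0.0], [0.0, 0.0, -2.29, 0.0, 0.0, 0.0], [0.0, 0.0, -2.29, 0.0, 0.0, 0.0], [0.0, 0.0, -2.29, 0.0, 0.0, 0.0], [0.0, 0.0, -2.29, 0.0, 0.0, 0.0]]
--
[[2.18, 1.6, 0.0, 0.0, 0.0, 0.4], [2.19, 1.58, 0.0, 0.0, 0.0, 0.4], [2.2, 1.57, 0.0, 0.0, 0.0, 0.4], [2.21, 1.55, 0.0, 0.0, 0.0, 0.4], [2.22, 1.54, 0.0, 0.0, 0.0, 0.4]]
[[2.23, 1.52, 0.0, 0.0, 0.0, 0.4], [2.24, 1.51, 0.0, 0.0, 0.0, 0.4], [2.26, 1.49, 0.0, 0.0, 0.0, 0.4], [2.27, 1.47, 0.0, 0.0, 0.0, 0.4], [2.28, 1.46, 0.0, 0.0, 0.0, 0.4]]
[[2.29, 1.44, 0.0, 0.0, 0.0, 0.4], [2.3, 1.43, 0.0, 0.0, 0.0, 0.4], [2.31, 1.41, 0.0, 0.0, 0.0, 0.4], [2.32, 1.39, 0.0, 0.0, 0.0, 0.4], [2.33, 1.38, 0.0, 0.0, 0.0, 0.4]]
--
[[0.0, 0.0, 1.64, 0.0, 0.0, 0.0], [0.0, 0.0, 1.64, 0.0, 0.0, 0.0], [0.0, 0.0, 1.64, 0.0, 0.0, 0.0], [0.0, 0.0, 1.64, 0.0, 0.0, 0.0], [0.0, 0.0, 1.64, 0.0, 0.0, 0.0]]
--
```

{"api": "jog_arm", "payload": {"rows": [[0,0,-2.3,0,0,0],[0,0,-2.3,0,0,0],[0,0,-2.3,0,0,0],[0,0,-2.3,0,0,0],[0,0,-2.3,0,0,0]]}}

```text
time_s: 5.05
tcp_pos: [0.4274, -0.0487, 0.1726]
eef_rot: [-3.141, 0.0, 1.799]
contact_force: [0.3, -0.2, -1.2]
finger_gap: 0.181
grasp_force: 59.9
```

{"api": "jog_arm", "payload": {"rows": [[2.2,1.6,0,0,0,0.4],[2.2,1.6,0,0,0,0.4],[2.2,1.55,0,0,0,0.4],[2.2,1.55,0,0,0,0.4],[2.2,1.55,0,0,0,0.4]]}}

```text
time_s: 5.47
tcp_pos: [0.4814, 0.076, 0.1718]
eef_rot: [3.141, 0.001, 1.763]
contact_force: [-0.8, 0.2, -1.0]
finger_gap: 0.179
grasp_force: 60.1
```

{"api": "jog_arm", "payload": {"rows": [[2.25,1.5,0,0,0,0.4],[2.25,1.5,0,0,0,0.4],[2.25,1.5,0,0,0,0.4],[2.25,1.45,0,0,0,0.4],[2.3,1.45,0,0,0,0.4]]}}

```text
time_s: 5.88
tcp_pos: [0.534, 0.2006, 0.1715]
eef_rot: [3.142, 0.001, 1.728]
contact_force: [0.1, -0.4, -1.1]
finger_gap: 0.177
grasp_force: 60.0
```

{"api": "jog_arm", "payload": {"rows": [[2.3,1.45,0,0,0,0.4],[2.3,1.45,0,0,0,0.4],[2.3,1.4,0,0,0,0.4],[2.3,1.4,0,0,0,0.4],[2.3,1.4,0,0,0,0.4]]}}

```text
time_s: 6.3
tcp_pos: [0.5877, 0.3246, 0.1715]
eef_rot: [-3.141, 0.0, 1.694]
contact_force: [0.2, 0.4, -1.4]
finger_gap: 0.177
grasp_force: 60.0
```

{"api": "jog_arm", "payload": {"rows": [[0,0,0,0,0,0],[0,0,0,0,0,0],[0,0,0,0,0,0],[0,0,0,0,0,0],[0,0,0,0,0,0]]}}

```text
time_s: 6.72
tcp_pos: [0.5877, 0.3221, 0.1713]
eef_rot: [-3.142, 0.001, 1.693]
contact_force: [-0.4, 0.9, -2.4]
finger_gap: 0.177
grasp_force: 60.1
```

```bash
cat > st.py <<'E'
from meas import *
import sys
tag=sys.argv[1]; A=np.array([.6313,-.029]); u=np.array([np.cos(np.radians(-83.1)),np.sin(np.radians(-83.1))]); w=np.array([-u[1],u[0]])
s=read_state(); t=s['tcp_pos']; print('tcp',t.round(4),np.degrees(s['eef_rot']).round(2),'mach',(t[:2]-A)@u*1000,(t[:2]-A)@w*1000,'F',s['contact_force'].round(1),s['torque'].round(2),s['time_s'])
for n in('top','side'):
    p,d=grab_frame(n); cv2.imwrite(f'pics/{n}{tag}.png',p); np.save(f'{n}{tag}.npy',d)
    X,uv=cloud(n,d); q=cv2.cvtColor(p,cv2.COLOR_BGR2HSV); H,S,V=q[uv[:,1],uv[:,0]].T.astype(int)
    M=np.c_[(X[:,:2]-A)@u,(X[:,:2]-A)@w,X[:,2]]*1000
    o=(H>8)&(H<22)&(S>150)&(abs(M[:,1])<60)&(M[:,0]<0)&(M[:,0]>-450)
    for k,m in(('sole',o&(M[:,2]<70)),('hand',o&(M[:,2]>100)),('green',(H>40)&(H<85)&(S>80)&(abs(M[:,1])<24)&(M[:,0]<40)&(M[:,0]>-250)&(M[:,2]<60))):
        if m.sum()>4: print(n,k,m.sum(),rect(M[m]/1000),'x',np.percentile(M[m][:,0],[1,99]).round(1),'y',np.percentile(M[m][:,1],[1,50,99]).round(1),'z',np.percentile(M[m][:,2],[5,50,95]).round(1))
E
python3 st.py 1
```

```text
tcp [0.5877 0.3221 0.1713] [-1.800e+02  7.000e-02  9.698e+01] mach -353.750928923601 -1.1220439282880676 F [-0.4  0.9 -2.4] [ 0.03  0.02 -0.02] 6.7167
top sole 9 (array([-143.7,    6.3]), array([285.7,  56.7]), 1.4) x [-266.1   -1.9] y [-17.9   2.8  37.6] z [21.3 66.5 69.6]
top hand 75 (array([-194.6,   -1.3]), array([373.1,  52.1]), 10.1) x [-374.1 -182.6] y [-57.8  -1.6  10.9] z [121.1 128.7 254.3]
top green 28 (array([-220.1,    1.6]), array([43. ,  7.4]), 88.3) x [-223.9 -216.6] y [-19.8  -0.6  22.7] z [32.9 38.7 45.7]
side sole 12 (array([-14.3,   2.4]), array([24.5, 94.8]), 1.5) x [-25.2  -0.9] y [-44.9 -40.8  44. ] z [52.4 61.5 66.9]
side hand 329 (array([-310.8,   -2.4]), array([ 81.2, 126.3]), 65.7) x [-381.3 -246.5] y [-15.6  -6.   16.9] z [117.3 131.9 213.8]
side green 19 (array([-224.2,    3.6]), array([ 8.4, 37.1]), 2.5) x [-228.  -219.4] y [-14.8   2.7  22.2] z [37.8 40.7 44.9]
```

{"api": "jog_arm", "payload": {"rows": [[0,0,1.6,0,0,0],[0,0,1.6,0,0,0],[0,0,1.65,0,0,0],[0,0,1.65,0,0,0],[0,0,1.6,0,0,0]]}}

```text
time_s: 7.23
tcp_pos: [0.5866, 0.3232, 0.0873]
eef_rot: [-3.139, 0.001, 1.694]
contact_force: [-1.1, 3.6, 5.4]
finger_gap: 0.177
grasp_force: 61.4
```

{"api": "jog_arm", "payload": {"rows": [[-0.4,0,0,0,0,0],[-0.5,0,0,0,0,0],[-0.5,0,0,0,0,0],[-0.6,0,0,0,0,0],[-1.0,0,0,0,0,0]]}}

```text
time_s: 7.65
tcp_pos: [0.5914, 0.2944, 0.0912]
eef_rot: [3.14, -0.001, 1.695]
contact_force: [-0.2, 1.2, -1.6]
finger_gap: 0.181
grasp_force: 60.1
```

```bash
python3 st.py 2
```

```text
tcp [0.5914 0.2944 0.0912] [ 1.7993e+02 -6.0000e-02  9.7110e+01] mach -325.86676761306313 -0.7558307058561573 F [-0.2  1.2 -1.6] [0.17 0.01 0.02] 7.65
top sole 33 (array([-118.5,   -2.9]), array([242. ,  55.9]), 6.6) x [-240.4   -4.6] y [-15.3   3.1  30. ] z [45.7 50.9 66. ]
top green 26 (array([-209.3,    2.3]), array([ 6.6, 39.2]), 1.2) x [-212.4 -206. ] y [-17.3   0.8  21.7] z [31.6 39.5 45.9]
side sole 204 (array([-193.4,   -4.1]), array([383.7,  96.9]), 1.5) x [-381.4   -2.7] y [-43.3  -6.5  23.2] z [35.3 48.3 66.5]
side hand 54 (array([-310.4,    3. ]), array([16.3, 24. ]), 35.7) x [-321.8 -300.2] y [-10.1  -2.3  10.7] z [103.4 126.  139.9]
side green 19 (array([-207.1,    2.5]), array([10.5, 37.6]), 8.2) x [-213.5 -202.5] y [-15.3   0.7  21.4] z [35.6 40.7 44.7]
```

{"api": "jog_arm", "payload": {"rows": [[-1.1,0,0,0,0,0],[-1.1,0,0,0,0,0],[-1.1,0,0,0,0,0],[-1.1,0,0,0,0,0],[-1.1,0,0,0,0,0]]}}

```text
time_s: 8.17
tcp_pos: [0.5982, 0.238, 0.0904]
eef_rot: [3.141, 0.0, 1.694]
contact_force: [-0.2, 2.3, 0.2]
finger_gap: 0.18
grasp_force: 60.2
```

{"api": "jog_arm", "payload": {"rows": [[-1.1,0,0,0,0,0],[-1.1,0,0,0,0,0],[-1.1,0,0,0,0,0],[-1.1,0,0,0,0,0],[-1.1,0,0,0,0,0]]}}

```text
time_s: 8.58
tcp_pos: [0.6048, 0.1838, 0.0903]
eef_rot: [3.142, 0.0, 1.694]
contact_force: [-0.2, 0.5, -1.1]
finger_gap: 0.177
grasp_force: 60.2
```

{"api": "jog_arm", "payload": {"rows": [[-1.1,0,0,0,0,0],[-1.1,0,0,0,0,0],[-1.1,0,0,0,0,0],[-0.9,0,0,0,0,0],[-0.6,0,0,0,0,0]]}}

```text
time_s: 9.0
tcp_pos: [0.6109, 0.1353, 0.0901]
eef_rot: [-3.141, 0.001, 1.693]
contact_force: [-0.5, 1.5, -0.5]
finger_gap: 0.18
grasp_force: 60.2
```

```bash
python3 st.py 3
```

```text
tcp [0.6109 0.1353 0.0901] [-1.7999e+02  5.0000e-02  9.7000e+01] mach -165.53624712521014 -0.5336139551000464 F [-0.5  1.5 -0.5] [ 0.27 -0.02 -0.02] 9.0
top sole 10 (array([-25.6,   6.4]), array([69.2, 39.3]), 23.3) x [-64.9  -1.6] y [-11.    6.3  35.7] z [46.  67.2 69.6]
side sole 194 (array([-98.1,   0.7]), array([191.4,  95.1]), 1.8) x [-191.8   -3.8] y [-43.3  -7.1  18.1] z [36.4 47.8 67.5]
side hand 46 (array([-152.3,    0.8]), array([16.9, 19.1]), 16.8) x [-161.6 -143.4] y [-8.5 -2.4  7.7] z [103.  126.2 135.8]
```

{"api": "jog_arm", "payload": {"rows": [[-0.4,0,0,0,0,0],[-0.4,0,0,0,0,0],[-0.3,0,0,0,0,0],[-0.3,0,0,0,0,0],[-0.2,0,0,0,0,0]]}}

```text
time_s: 9.52
tcp_pos: [0.6126, 0.1212, 0.0903]
eef_rot: [-3.142, 0.0, 1.695]
contact_force: [-0.5, 0.1, -2.1]
finger_gap: 0.183
grasp_force: 60.2
```

{"api": "jog_arm", "payload": {"rows": [[-0.1,0,0,0,0,0],[-0.1,0,0,0,0,0],[-0.1,0,0,0,0,0],[-0.1,0,0,0,0,0],[0,0,0,0,0,0]]}}

```text
time_s: 9.93
tcp_pos: [0.6131, 0.1172, 0.0903]
eef_rot: [-3.142, 0.0, 1.694]
contact_force: [0.9, 0.6, -1.6]
finger_gap: 0.178
grasp_force: 60.2
```

{"api": "jog_arm", "payload": {"rows": [[-0.1,0,0,0,0,0],[-0.1,0,0,0,0,0],[-0.1,0,0,0,0,0],[0,0,0,0,0,0],[0,0,0,0,0,0]]}}

```text
time_s: 10.35
tcp_pos: [0.6134, 0.1154, 0.0906]
eef_rot: [3.141, -0.001, 1.695]
contact_force: [-1.4, 3.2, -0.7]
finger_gap: 0.175
grasp_force: 60.2
```

{"api": "jog_arm", "payload": {"rows": [[-0.05,0,0,0,0,0],[-0.05,0,0,0,0,0],[-0.05,0,0,0,0,0],[-0.05,0,0,0,0,0],[0,0,0,0,0,0]]}}

```text
time_s: 10.77
tcp_pos: [0.6134, 0.1151, 0.0909]
eef_rot: [3.141, -0.003, 1.696]
contact_force: [-0.4, 7.0, 1.3]
finger_gap: 0.18
grasp_force: 60.5
```

```bash
python3 plan.py .599 .2342 .0905 97 .599 .2342 .17 97 .4285 -.049 .17 103 .4285 -.049 .0595 103
```

```text
[[2.4, 0.01, 0.02, 0.0, 0.0, 0.0], [2.4, 0.01, 0.02, 0.0, 0.0, 0.0], [2.4, 0.01, 0.02, 0.0, 0.0, 0.0], [2.4, 0.01, 0.02, 0.0, 0.0, 0.0], [2.4, 0.01, 0.02, 0.0, 0.0, 0.0]]
--
[[0.01, 0.0, -1.59, 0.0, 0.0, 0.0], [0.01, 0.0, -1.59, 0.0, 0.0, 0.0], [0.01, 0.0, -1.59, 0.0, 0.0, 0.0], [0.01, 0.0, -1.59, 0.0, 0.0, 0.0], [0.01, 0.0, -1.59, 0.0, 0.0, 0.0]]
--
[[-2.6, -2.04, -0.01, 0.0, 0.0, -0.6], [-2.58, -2.07, -0.01, 0.0, 0.0, -0.6], [-2.55, -2.1, -0.01, 0.0, 0.0, -0.6], [-2.53, -2.13, -0.01, 0.0, 0.0, -0.6], [-2.51, -2.15, -0.01, 0.0, 0.0, -0.6]]
[[-2.49, -2.18, -0.01, 0.0, 0.0, -0.6], [-2.46, -2.2, -0.01, 0.0, 0.0, -0.6], [-2.44, -2.23, -0.01, 0.0, 0.0, -0.6], [-2.42, -2.25, -0.01, 0.0, 0.0, -0.6], [-2.39, -2.28, -0.01, 0.0, 0.0, -0.6]]
--
[[-0.01, 0.0, 2.21, 0.0, 0.0, 0.0], [-0.01, 0.0, 2.21, 0.0, 0.0, 0.0], [-0.01, 0.0, 2.21, 0.0, 0.0, 0.0], [-0.01, 0.0, 2.21, 0.0, 0.0, 0.0], [-0.01, 0.0, 2.21, 0.0, 0.0, 0.0]]
--
```

{"api": "jog_arm", "payload": {"rows": [[1.5,0,0,0,0,0],[2.4,0,0,0,0,0],[2.8,0,0,0,0,0],[2.8,0,0,0,0,0],[2.6,0,0,0,0,0]]}}

```text
time_s: 11.18
tcp_pos: [0.5986, 0.2332, 0.09]
eef_rot: [-3.142, 0.002, 1.694]
contact_force: [0.6, 0.4, -0.4]
finger_gap: 0.177
grasp_force: 60.1
```

{"api": "jog_arm", "payload": {"rows": [[0,0,-1.6,0,0,0],[0,0,-1.6,0,0,0],[0,0,-1.6,0,0,0],[0,0,-1.6,0,0,0],[0,0,-1.6,0,0,0]]}}

```text
time_s: 11.6
tcp_pos: [0.5998, 0.2306, 0.1722]
eef_rot: [3.141, 0.001, 1.692]
contact_force: [0.1, 0.4, -1.2]
finger_gap: 0.175
grasp_force: 60.1
```

{"api": "jog_arm", "payload": {"rows": [[-2.6,-2.05,0,0,0,-0.6],[-2.6,-2.05,0,0,0,-0.6],[-2.55,-2.1,0,0,0,-0.6],[-2.55,-2.15,0,0,0,-0.6],[-2.5,-2.15,0,0,0,-0.6]]}}

```text
time_s: 12.02
tcp_pos: [0.513, 0.0876, 0.1714]
eef_rot: [3.141, 0.002, 1.744]
contact_force: [0.4, -0.3, -1.5]
finger_gap: 0.179
grasp_force: 60.1
```

{"api": "jog_arm", "payload": {"rows": [[-2.5,-2.2,0,0,0,-0.6],[-2.45,-2.2,0,0,0,-0.6],[-2.45,-2.25,0,0,0,-0.6],[-2.4,-2.25,0,0,0,-0.6],[-2.4,-2.3,0,0,0,-0.6]]}}

```text
time_s: 12.43
tcp_pos: [0.4265, -0.0537, 0.1713]
eef_rot: [3.141, 0.003, 1.797]
contact_force: [0.4, -0.8, -0.4]
finger_gap: 0.18
grasp_force: 60.1
```

{"api": "jog_arm", "payload": {"rows": [[0,0,2.0,0,0,0],[0,0,2.0,0,0,0],[0,0,2.0,0,0,0],[0,0,2.0,0,0,0],[0,0,1.5,0,0,0]]}}

```text
time_s: 12.85
tcp_pos: [0.4273, -0.0532, 0.0751]
eef_rot: [3.142, 0.002, 1.795]
contact_force: [0.7, 0.5, -0.9]
finger_gap: 0.179
grasp_force: 60.0
```

```bash
python3 st.py 4
```

```text
tcp [ 0.4273 -0.0532  0.0751] [1.8000e+02 1.3000e-01 1.0285e+02] mach -0.4841707427811377 -205.45313146751016 F [ 0.7  0.5 -0.9] [-0.03  0.05 -0.03] 12.85
top sole 6 (array([-13.7,  11. ]), array([57.2, 14.7]), 80.4) x [-22.2  -2.2] y [-17.8  -0.3  36.4] z [63.3 65.5 67.4]
side sole 12 (array([-21.2, -27.8]), array([20.6, 46.9]), 28.4) x [-24.8  -1. ] y [-44.6 -42.2  -2.9] z [56.2 60.8 64.3]
```

{"api": "jog_arm", "payload": {"rows": [[0,0,0.6,0,0,0],[0,0,0.6,0,0,0],[0,0,0.4,0,0,0],[0,0,0.1,0,0,0],[0,0,0,0,0,0]]}}

```text
time_s: 13.37
tcp_pos: [0.4275, -0.051, 0.0585]
eef_rot: [3.141, 0.0, 1.799]
contact_force: [0.4, -0.1, -1.0]
finger_gap: 0.181
grasp_force: 60.3
```

```bash
python3 - <<'E'
import cv2,numpy as np
a=cv2.imread('pics/top4.png')[160:220,215:345]; b=cv2.imread('pics/side4.png')[160:250,230:365]
cv2.imwrite('pics/c2.png',np.vstack([cv2.resize(a,(540,249),interpolation=2),cv2.resize(b,(510,340),interpolation=2)[:,:540] if 0 else cv2.copyMakeBorder(cv2.resize(b,(510,340),interpolation=2),0,0,0,30,0)]))
E
```

```text
(no output)
```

View pics/c2.png

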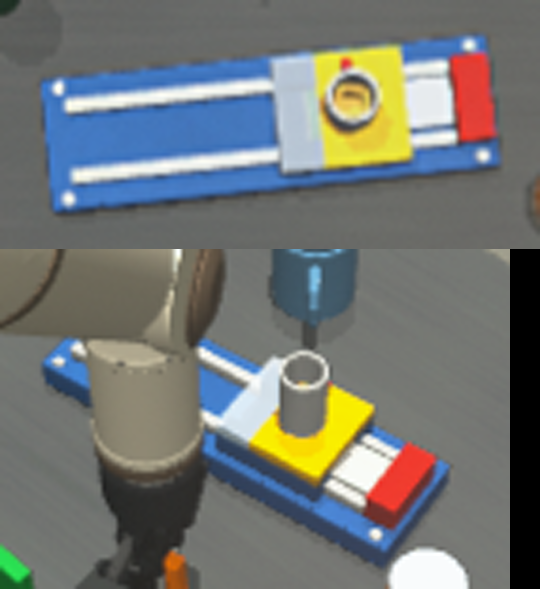

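The bar's front end shows flush against the red stop: top crop (452,95), no gap. The green band shows under the clear guard at (310,125). Now I put the stick down and release it.

{"api": "jog_arm", "payload": {"rows": [[0,0,0.1,0,0,0],[0,0,0.05,0,0,0],[0,0,0,0,0,0],[0,0,0,0,0,0],[0,0,0,0,0,0]]}}

```text
time_s: 13.78
tcp_pos: [0.4279, -0.0511, 0.0581]
eef_rot: [3.141, 0.002, 1.799]
contact_force: [-3.3, -0.9, 15.0]
finger_gap: 0.179
grasp_force: 62.6
```

{"api": "jog_arm", "payload": {"rows": [[0,0,0,0,0,0],[0,0,0,0,0,0],[0,0,0,0,0,0],[0,0,0,0,0,0],[0,0,0,0,0,0]], "claw": 8.5}}

```text
time_s: 14.2
tcp_pos: [0.4273, -0.0508, 0.0568]
eef_rot: [-3.142, -0.0, 1.799]
contact_force: [-1.0, -0.2, 0.0]
finger_gap: 0.879
grasp_force: 0.0
```

{"api": "jog_arm", "payload": {"rows": [[0,0,0,0,0,0],[0,0,0,0,0,0],[0,0,-1,0,0,0],[0,0,-2.5,0,0,0],[0,0,-2.5,0,0,0]]}}

```text
time_s: 14.62
tcp_pos: [0.4263, -0.0501, 0.1174]
eef_rot: [-3.139, -0.002, 1.8]
contact_force: [0.2, -0.6, 1.2]
finger_gap: 0.993
grasp_force: 0.0
```

{"api": "jog_arm", "payload": {"rows": [[0,0,-2.5,0,0,0],[0,0,-2.5,0,0,0],[0,0,-2.5,0,0,0],[0,0,-2.5,0,0,0],[0,0,-1.0,0,0,0]]}}

```text
time_s: 15.03
tcp_pos: [0.4288, -0.0503, 0.23]
eef_rot: [3.138, 0.002, 1.8]
contact_force: [0.6, 0.2, 0.9]
finger_gap: 0.99
grasp_force: 0.0
```

```bash
python3 plan.py .3834 -.349 .225 91 .3834 -.349 .113 91
```

```text
[[-2.81, -1.12, 0.05, 0.0, 0.0, 1.2], [-2.83, -1.06, 0.05, 0.0, 0.0, 1.2], [-2.85, -1.0, 0.05, 0.0, 0.0, 1.2], [-2.87, -0.94, 0.05, 0.0, 0.0, 1.2], [-2.89, -0.88, 0.05, 0.0, 0.0, 1.2]]
[[-2.91, -0.82, 0.05, 0.0, 0.0, 1.2], [-2.92, -0.76, 0.05, 0.0, 0.0, 1.2], [-2.94, -0.7, 0.05, 0.0, 0.0, 1.2], [-2.95, -0.64, 0.05, 0.0, 0.0, 1.2], [-2.97, -0.58, 0.05, 0.0, 0.0, 1.2]]
--
[[0.0, -0.01, 2.24, 0.0, 0.0, 0.0], [0.0, -0.01, 2.24, 0.0, 0.0, 0.0], [0.0, -0.01, 2.24, 0.0, 0.0, 0.0], [0.0, -0.01, 2.24, 0.0, 0.0, 0.0], [0.0, -0.01, 2.24, 0.0, 0.0, 0.0]]
--
```

{"api": "jog_arm", "payload": {"rows": [[-2.8,-1.1,0.05,0,0,1.2],[-2.8,-1.05,0.05,0,0,1.2],[-2.85,-1.0,0.05,0,0,1.2],[-2.85,-0.95,0.05,0,0,1.2],[-2.9,-0.9,0.05,0,0,1.2]], "claw": 5.0}}

```text
time_s: 15.45
tcp_pos: [0.4036, -0.2008, 0.2243]
eef_rot: [-3.141, 0.0, 1.694]
contact_force: [0.0, -0.3, 0.7]
finger_gap: 0.586
grasp_force: 0.0
```

{"api": "jog_arm", "payload": {"rows": [[-2.9,-0.8,0.05,0,0,1.2],[-2.9,-0.75,0.05,0,0,1.2],[-2.95,-0.7,0.05,0,0,1.2],[-2.95,-0.65,0.05,0,0,1.2],[-3.0,-0.6,0.05,0,0,1.2]]}}

```text
time_s: 15.87
tcp_pos: [0.3807, -0.3502, 0.2216]
eef_rot: [-3.141, -0.0, 1.589]
contact_force: [0.4, 0.4, 0.7]
finger_gap: 0.589
grasp_force: 0.0
```

{"api": "jog_arm", "payload": {"rows": [[0,0,0,0,0,0],[0,0,0,0,0,0],[0,0,0,0,0,0],[0,0,0,0,0,0],[0,0,0,0,0,0]]}}

```text
time_s: 16.28
tcp_pos: [0.3819, -0.3477, 0.2219]
eef_rot: [-3.141, -0.0, 1.592]
contact_force: [0.3, -0.3, -0.5]
finger_gap: 0.588
grasp_force: 0.0
```

```bash
cat > fr.py <<'E'
from meas import *
import sys
for n in('top','side'):
    p,d=grab_frame(n); cv2.imwrite(f'pics/{n}{sys.argv[1]}.png',p); np.save(f'{n}{sys.argv[1]}.npy',d)
E
python3 fr.py 5; python3 - <<'E'
from meas import *
for n in('top','side'):
    p=cv2.imread(f'pics/{n}5.png');d=np.load(f'{n}5.npy');X,uv=cloud(n,d); q=cv2.cvtColor(p,cv2.COLOR_BGR2HSV); H,S,V=q[uv[:,1],uv[:,0]].T.astype(int)
    for k,m in(('key',box(X,(.4,-.36,.06,.08))&((H<6)|(H>174))&(S>130)&(X[:,2]>.1)),('stick top',box(X,(.44,-.1,.06,.1))&(H>8)&(H<24)&(S>150)&(X[:,2]>.088)),('sole',box(X,(.44,-.1,.06,.1))&(H>8)&(H<24)&(S>150)&(X[:,2]<.03))):
        if m.sum()>4: print(n,k,m.sum(),rect(X[m]),X[m].mean(0).round(4))
E
python3 plan.py .3834 -.349 .113 91
```

```text
top key 87 (array([ 382.1, -334.4]), array([14.8, 56.8]), 5.1) [ 0.382  -0.3343  0.1431]
top stick top 68 (array([425.5, -52.9]), array([15.6, 44.3]), 14.5) [ 0.4256 -0.0528  0.1001]
top sole 282 (array([436. , -91.2]), array([ 29.9, 139.1]), 13.0) [ 0.4383 -0.0999  0.0147]
side key 220 (array([ 384. , -347.1]), array([15.1, 89.8]), 3.1) [ 0.3821 -0.3508  0.1399]
side stick top 89 (array([430.1, -50.7]), array([17.7, 42.5]), 10.5) [ 0.4287 -0.0514  0.0981]
side sole 394 (array([438.7, -86. ]), array([ 32.8, 145.5]), 14.0) [ 0.4377 -0.0976  0.0131]
[[-0.02, 0.03, 2.18, 0.0, 0.0, 0.0], [-0.02, 0.03, 2.18, 0.0, 0.0, 0.0], [-0.02, 0.03, 2.18, 0.0, 0.0, 0.0], [-0.02, 0.03, 2.18, 0.0, 0.0, 0.0], [-0.02, 0.03, 2.18, 0.0, 0.0, 0.0]]
--
```

{"api": "jog_arm", "payload": {"rows": [[-0.02,0.03,2.2,0,0,0],[-0.02,0.03,2.2,0,0,0],[-0.02,0.03,2.2,0,0,0],[-0.02,0.03,2.2,0,0,0],[-0.02,0.03,2.0,0,0,0]]}}

```text
time_s: 16.8
tcp_pos: [0.383, -0.3496, 0.1128]
eef_rot: [-3.141, 0.0, 1.59]
contact_force: [-0.5, -1.4, -0.5]
finger_gap: 0.587
grasp_force: 0.0
```

{"api": "jog_arm", "payload": {"rows": [[0,0,0,0,0,0],[0,0,0,0,0,0],[0,0,0,0,0,0],[0,0,0,0,0,0],[0,0,0,0,0,0]], "claw": 0.5}}

```text
time_s: 17.22
tcp_pos: [0.3836, -0.3505, 0.115]
eef_rot: [3.14, 0.002, 1.59]
contact_force: [-0.8, 0.1, -1.7]
finger_gap: 0.179
grasp_force: 59.9
```

{"api": "jog_arm", "payload": {"rows": [[0,0,0,0,0,0],[0,0,0,0,0,0],[0,0,0,0,0,0],[0,0,0,0,0,0],[0,0,0,0,0,0]]}}

```text
time_s: 17.63
tcp_pos: [0.3835, -0.3506, 0.1148]
eef_rot: [3.141, 0.001, 1.589]
contact_force: [-1.0, 1.1, 6.1]
finger_gap: 0.17
grasp_force: 61.2
```

```bash
python3 plan.py .3835 -.3506 .282 90 .6313 -.0304 .282 90
```

```text
[[0.0, 0.0, -3.34, 0.0, 0.0, 0.2], [0.0, 0.0, -3.34, 0.0, 0.0, 0.2], [0.0, 0.0, -3.34, 0.0, 0.0, 0.2], [0.0, 0.0, -3.34, 0.0, 0.0, 0.2], [0.0, 0.0, -3.34, 0.0, 0.0, 0.2]]
--
[[2.13, 1.65, 0.0, 0.0, 0.0, 0.0], [2.13, 1.65, 0.0, 0.0, 0.0, 0.0], [2.13, 1.65, 0.0, 0.0, 0.0, 0.0], [2.13, 1.65, 0.0, 0.0, 0.0, 0.0], [2.13, 1.65, 0.0, 0.0, 0.0, 0.0]]
[[2.13, 1.65, 0.0, 0.0, 0.0, 0.0], [2.13, 1.65, 0.0, 0.0, 0.0, 0.0], [2.13, 1.65, 0.0, 0.0, 0.0, 0.0], [2.13, 1.65, 0.0, 0.0, 0.0, 0.0], [2.13, 1.65, 0.0, 0.0, 0.0, 0.0]]
[[2.13, 1.65, 0.0, 0.0, 0.0, 0.0], [2.13, 1.65, 0.0, 0.0, 0.0, 0.0], [2.13, 1.65, 0.0, 0.0, 0.0, 0.0], [2.13, 1.65, 0.0, 0.0, 0.0, 0.0], [2.13, 1.65, 0.0, 0.0, 0.0, 0.0]]
--
```

{"api": "jog_arm", "payload": {"rows": [[0,0,-2.0,0,0,0.2],[0,0,-3.7,0,0,0.2],[0,0,-3.7,0,0,0.2],[0,0,-3.7,0,0,0.2],[0,0,-3.6,0,0,0.2]]}}

```text
time_s: 18.05
tcp_pos: [0.3827, -0.3495, 0.2823]
eef_rot: [-3.141, -0.001, 1.572]
contact_force: [-0.4, -0.8, -2.7]
finger_gap: 0.174
grasp_force: 60.0
```

{"api": "jog_arm", "payload": {"rows": [[2.1,1.65,0,0,0,0],[2.1,1.65,0,0,0,0],[2.1,1.65,0,0,0,0],[2.1,1.65,0,0,0,0],[2.1,1.65,0,0,0,0]]}}

```text
time_s: 18.47
tcp_pos: [0.4656, -0.244, 0.2807]
eef_rot: [-3.141, 0.0, 1.572]
contact_force: [0.3, -0.3, -2.1]
finger_gap: 0.178
grasp_force: 60.0
```

{"api": "jog_arm", "payload": {"rows": [[2.15,1.65,0,0,0,0],[2.15,1.65,0,0,0,0],[2.15,1.65,0,0,0,0],[2.15,1.65,0,0,0,0],[2.15,1.65,0,0,0,0]]}}

```text
time_s: 18.88
tcp_pos: [0.548, -0.1364, 0.2805]
eef_rot: [-3.141, 0.0, 1.572]
contact_force: [0.8, -0.3, -1.6]
finger_gap: 0.174
grasp_force: 60.0
```

{"api": "jog_arm", "payload": {"rows": [[2.15,1.65,0,0,0,0],[2.15,1.65,0,0,0,0],[2.15,1.65,0,0,0,0],[2.15,1.65,0,0,0,0],[2.15,1.65,0,0,0,0]]}}

```text
time_s: 19.3
tcp_pos: [0.6304, -0.0289, 0.2802]
eef_rot: [-3.141, 0.0, 1.572]
contact_force: [-0.2, 0.5, -1.9]
finger_gap: 0.18
grasp_force: 60.0
```

{"api": "jog_arm", "payload": {"rows": [[0,0,0,0,0,0],[0,0,0,0,0,0],[0,0,0,0,0,0],[0,0,0,0,0,0],[0,0,0,0,0,0]]}}

```text
time_s: 19.72
tcp_pos: [0.6296, -0.0315, 0.2806]
eef_rot: [-3.141, 0.001, 1.57]
contact_force: [-0.6, -0.6, -2.0]
finger_gap: 0.175
grasp_force: 60.1
```

```bash
python3 fr.py 6; python3 - <<'E'
from meas import *
print(read_state()['tcp_pos'].round(4),np.degrees(read_state()['eef_rot']).round(2))
out=[]
for n in('top','side'):
    p=cv2.imread(f'pics/{n}6.png');d=np.load(f'{n}6.npy');X,uv=cloud(n,d); q=cv2.cvtColor(p,cv2.COLOR_BGR2HSV); H,S,V=q[uv[:,1],uv[:,0]].T.astype(int)
    b=box(X,(.63,-.03,.08,.09))
    for k,m in(('key',b&((H<6)|(H>174))&(S>120)&(X[:,2]>.2)),('tube',b&(X[:,2]>.08)&(X[:,2]<.138)&(S<70)),('shaft',b&(X[:,2]>.155)&(X[:,2]<.285)&(S<70)&(V<150))):
        if m.sum()>4: print(n,k,m.sum(),rect(X[m]),X[m].mean(0).round(4),X[m].min(0).round(4),X[m].max(0).round(4))
    u,v=proj(n,(.631,-.03,.2))[0].astype(int); out.append(cv2.resize(p[v-40:v+40,u-40:u+40],(400,400),interpolation=2))
cv2.imwrite('pics/c3.png',np.hstack(out))
E
```

```text
[ 0.6298 -0.0311  0.2809] [-1.800e+02  4.000e-02  8.997e+01]
top key 24 (array([622.4,   3.5]), array([26.2, 12.3]), 26.9) [0.6261 0.0045 0.3135] [ 0.6091 -0.0041  0.3036] [0.6338 0.0101 0.4174]
top tube 27 (array([624.2, -16.3]), array([33.5, 11.3]), 12.3) [ 0.6216 -0.0167  0.1236] [ 0.6089 -0.0252  0.0896] [ 0.6413 -0.0114  0.1361]
side key 100 (array([630.6, -53.8]), array([17. , 42.5]), 2.4) [ 0.6291 -0.0563  0.3054] [ 0.6217 -0.0754  0.2925] [ 0.6395 -0.0322  0.3245]
side tube 223 (array([632.3, -27.7]), array([44.3, 39.7]), 17.6) [ 0.6299 -0.0291  0.1135] [ 0.6102 -0.0486  0.0802] [ 0.6545 -0.006   0.1366]
side shaft 134 (array([629.9, -30.7]), array([27.9, 23.9]), 40.3) [ 0.628  -0.032   0.2242] [ 0.6165 -0.0433  0.1753] [ 0.6465 -0.0165  0.2837]
```

View pics/c3.png

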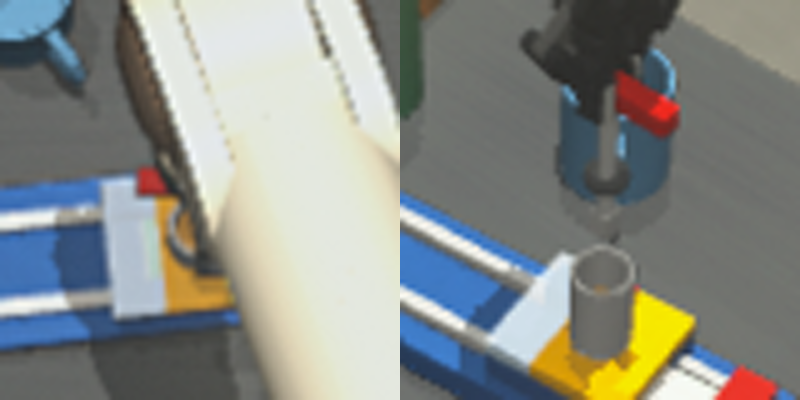

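```bash
python3 - <<'E'
from h import *
p=cv2.imread('pics/side6.png');g=p.astype(int); u0,v0=proj('side',(.631,-.03,.2))[0].astype(int)
for nm,z,hw in(('shaft',.25,14),('collar',.224,14),('sq',.185,10),('rim',.129,14),('tube',.11,14),('tube',.09,14)):
    P=proj('side',[[.6298,-.0311,z],[.6298,-.0295,z],[.6313,-.029,z]]); v=int(round(P[0,1]));u=int(round(P[0,0]))
    print(nm,P.round(1).tolist(),'u from',u-hw); print(' S',cv2.cvtColor(p,cv2.COLOR_BGR2HSV)[v,u-hw:u+hw,1].tolist()); print(' G',p[v,u-hw:u+hw].mean(1).astype(int).tolist())
E
```

```text
shaft [[311.3, 167.6], [310.9, 167.3], [311.1, 166.9]] u from 297
 S [5, 7, 5, 7, 10, 69, 90, 96, 96, 98, 97, 91, 55, 10, 14, 7, 64, 88, 98, 98, 100, 100, 96, 95, 96, 93, 69, 13]
 G [108, 109, 109, 105, 74, 68, 71, 72, 74, 77, 78, 79, 83, 103, 108, 107, 127, 160, 81, 81, 81, 80, 81, 80, 79, 77, 77, 98]
collar [[311.1, 173.5], [310.6, 173.3], [310.8, 172.9]] u from 297
 S [9, 7, 7, 9, 7, 11, 65, 95, 95, 83, 4, 8, 7, 10, 10, 7, 8, 8, 33, 97, 98, 97, 96, 96, 90, 58, 8, 7]
 G [112, 112, 112, 111, 104, 67, 73, 73, 75, 73, 61, 66, 68, 71, 72, 68, 67, 65, 65, 82, 82, 82, 81, 79, 78, 83, 98, 108]
sq [[310.7, 182.1], [310.3, 181.9], [310.5, 181.5]] u from 301
 S [9, 7, 7, 9, 7, 8, 7, 12, 12, 12, 15, 10, 10, 8, 7, 10, 10, 5, 8, 7]
 G [114, 115, 114, 112, 101, 100, 101, 101, 102, 104, 103, 97, 96, 99, 101, 100, 100, 100, 100, 101]
rim [[310.3, 193.8], [309.9, 193.6], [310.1, 193.2]] u from 296
 S [6, 7, 11, 20, 28, 28, 29, 35, 12, 12, 10, 13, 12, 14, 14, 12, 10, 15, 14, 11, 12, 7, 9, 9, 7, 4, 9, 11]
 G [177, 225, 234, 228, 219, 219, 219, 204, 105, 147, 103, 100, 103, 106, 107, 105, 103, 100, 105, 133, 128, 106, 116, 115, 115, 116, 115, 113]
tube [[310.2, 197.6], [309.8, 197.4], [310.0, 197.0]] u from 296
 S [24, 18, 12, 26, 25, 26, 25, 30, 11, 10, 10, 10, 12, 11, 16, 14, 12, 12, 12, 13, 101, 255, 255, 255, 255, 241, 176, 78]
 G [221, 223, 224, 216, 217, 216, 217, 200, 88, 96, 102, 103, 106, 110, 108, 106, 104, 103, 101, 96, 113, 143, 159, 159, 158, 158, 155, 127]
tube [[310.0, 201.6], [309.6, 201.3], [309.8, 201.0]] u from 296
 S [28, 29, 29, 29, 28, 28, 15, 126, 8, 13, 10, 14, 12, 12, 9, 14, 14, 17, 13, 33, 158, 255, 255, 255, 255, 255, 255, 255]
 G [221, 219, 219, 219, 219, 219, 213, 152, 91, 99, 102, 105, 107, 107, 106, 105, 104, 102, 99, 96, 124, 158, 160, 159, 159, 160, 160, 160]
```

{"api": "jog_arm", "payload": {"rows": [[0.09,0.14,1.3,0,0,0],[0,0,1.4,0,0,0],[0,0,1.4,0,0,0],[0,0,1.3,0,0,0],[0,0,1.2,0,0,0]]}}

```text
time_s: 20.23
tcp_pos: [0.6306, -0.029, 0.2123]
eef_rot: [-3.139, -0.0, 1.572]
contact_force: [0.4, 0.7, -2.0]
finger_gap: 0.172
grasp_force: 60.1
```

{"api": "jog_arm", "payload": {"rows": [[0,0,0.3,0,0,0],[0,0,0.3,0,0,0],[0,0,0.3,0,0,0],[0,0,0.2,0,0,0],[0,0,0,0,0,0]]}}

```text
time_s: 20.65
tcp_pos: [0.6317, -0.0288, 0.2039]
eef_rot: [3.141, 0.0, 1.572]
contact_force: [0.3, -0.0, -1.9]
finger_gap: 0.175
grasp_force: 60.0
```

{"api": "jog_arm", "payload": {"rows": [[-0.05,0,0.2,0,0,0],[0,0,0.2,0,0,0],[0,0,0.2,0,0,0],[0,0,0.1,0,0,0],[0,0,0,0,0,0]]}}

```text
time_s: 21.07
tcp_pos: [0.6313, -0.0294, 0.1965]
eef_rot: [-3.141, 0.0, 1.572]
contact_force: [-0.8, -1.4, -2.2]
finger_gap: 0.174
grasp_force: 60.0
```

{"api": "jog_arm", "payload": {"rows": [[0,0,0.2,0,0,0],[0,0,0.2,0,0,0],[0,0,0.2,0,0,0],[0,0,0.2,0,0,0],[0,0,0,0,0,0]]}}

```text
time_s: 21.48
tcp_pos: [0.6312, -0.0294, 0.1882]
eef_rot: [-3.141, -0.0, 1.572]
contact_force: [1.2, 0.2, -1.1]
finger_gap: 0.176
grasp_force: 60.0
```

{"api": "jog_arm", "payload": {"rows": [[0,0,0.2,0,0,0],[0,0,0.1,0,0,0],[0,0,0.1,0,0,0],[0,0,0.1,0,0,0],[0,0,0,0,0,0]]}}

```text
time_s: 21.9
tcp_pos: [0.6314, -0.0294, 0.1836]
eef_rot: [-3.141, 0.0, 1.572]
contact_force: [-0.3, 0.0, -2.2]
finger_gap: 0.178
grasp_force: 60.0
```

{"api": "jog_arm", "payload": {"rows": [[0,0,0.05,0,0,0],[0,0,0.05,0,0,0],[0,0,0.05,0,0,0],[0,0,0.05,0,0,0],[0,0,0,0,0,0]]}}

```text
time_s: 22.32
tcp_pos: [0.6316, -0.0293, 0.1819]
eef_rot: [3.141, 0.0, 1.572]
contact_force: [0.1, -0.4, -1.1]
finger_gap: 0.177
grasp_force: 60.1
```

{"api": "jog_arm", "payload": {"rows": [[0,0,0.05,0,0,0],[0,0,0.05,0,0,0],[0,-0.01,0,0,0,4],[0,-0.01,0,0,0,4],[0,-0.01,0,0,0,4]]}}

```text
time_s: 22.73
tcp_pos: [0.6318, -0.0293, 0.1817]
eef_rot: [3.14, -0.0, 1.359]
contact_force: [0.4, 0.8, 3.7]
finger_gap: 0.177
grasp_force: 60.9
```

{"api": "jog_arm", "payload": {"rows": [[0,-0.01,0,0,0,4],[0,-0.01,0,0,0,4],[0,-0.01,0,0,0,4],[0,-0.01,0,0,0,4],[0,-0.01,0,0,0,4]]}}

```text
time_s: 23.15
tcp_pos: [0.6317, -0.0293, 0.1818]
eef_rot: [3.139, -0.001, 1.011]
contact_force: [0.2, -0.4, 2.7]
finger_gap: 0.177
grasp_force: 60.8
```

```bash
python3 -c "
from plant import *
s=read_state();print(s['torque'],s['contact_force'],s['joint_positions'])"
```

```text
[-0.28754567 -0.10918893  0.11059895] [ 0.16074899 -0.42373133  2.65156518] [ 0.52796351  0.59337169 -0.73907783  1.63827135  0.44190612  1.0814673
 -0.89729023]
```

{"api": "jog_arm", "payload": {"rows": [[0,-0.01,0,0,0,4],[0,-0.01,0,0,0,4],[0,-0.01,0,0,0,4],[0,-0.01,0,0,0,4],[0,-0.01,0,0,0,4]]}}

```text
time_s: 23.57
tcp_pos: [0.6314, -0.0293, 0.1818]
eef_rot: [3.139, -0.001, 0.661]
contact_force: [0.9, -0.5, 2.8]
finger_gap: 0.175
grasp_force: 60.7
```

{"api": "jog_arm", "payload": {"rows": [[0,-0.01,0,0,0,3],[0,-0.01,0,0,0,3],[0,-0.01,0,0,0,3],[0,0,0,0,0,2],[0,0,0,0,0,2]]}}

```text
time_s: 23.98
tcp_pos: [0.6314, -0.0293, 0.1818]
eef_rot: [3.139, -0.002, 0.436]
contact_force: [1.0, -0.6, 2.3]
finger_gap: 0.18
grasp_force: 60.7
```

```bash
python3 -c "
from plant import *
s=read_state();print(s['torque'],s['contact_force'],s['eef_rot'],s['joint_positions'])"
```

```text
[-0.48667594 -0.18915212  0.14324617] [ 1.04637493 -0.59798853  2.26951943] [ 3.13926303e+00 -1.97050785e-03  4.35954195e-01] [ 0.44447477  0.55607524 -0.61177531  1.64252321  0.35792056  1.05423316
 -1.40957146]
```

{"api": "jog_arm", "payload": {"rows": [[0,0,0,0,0,2],[0,-0.01,0,0,0,2],[0,0,0,0,0,2],[0,-0.01,0,0,0,2],[0,0,0,0,0,2]]}}

```text
time_s: 24.4
tcp_pos: [0.6313, -0.0293, 0.1818]
eef_rot: [3.139, -0.002, 0.261]
contact_force: [0.4, -1.5, 2.3]
finger_gap: 0.175
grasp_force: 60.7
```

```bash
python3 -c "
from plant import *
s=read_state();print(s['torque'],s['contact_force'],s['eef_rot'])"
```

```text
[-0.57678305 -0.25955004  0.10647507] [ 0.3656419  -1.49435971  2.30611546] [ 3.13948258e+00 -2.25176492e-03  2.61352987e-01]
```

{"api": "jog_arm", "payload": {"rows": [[0,0,0,0,0,1],[0,0,0,0,0,1],[0,0,0,0,0,1],[0,0,0,0,0,1],[0,0,0,0,0,1]]}}

```text
time_s: 24.82
tcp_pos: [0.6311, -0.0291, 0.1817]
eef_rot: [3.14, -0.002, 0.174]
contact_force: [0.9, -2.5, 6.0]
finger_gap: 0.175
grasp_force: 61.2
```

```bash
python3 -c "
from plant import *
s=read_state();print(s['torque'],s['contact_force'],s['eef_rot'])"
```

```text
[-0.84752447 -0.34498545  0.16345681] [ 0.91453159 -2.4645979   6.00231723] [ 3.14023849e+00 -2.08820376e-03  1.74363974e-01]
```

{"api": "jog_arm", "payload": {"rows": [[0,0,0,0,0,1],[0,0,0,0,0,1],[0,0,0,0,0,1],[0,0,0,0,0,1],[0,0,0,0,0,1]]}}

```text
time_s: 25.23
tcp_pos: [0.631, -0.029, 0.1817]
eef_rot: [3.14, -0.002, 0.088]
contact_force: [1.5, -2.4, 4.9]
finger_gap: 0.178
grasp_force: 61.4
```

```bash
python3 -c "
from plant import *
s=read_state();print(s['torque'],s['contact_force'],s['eef_rot'])"
```

```text
[-0.93344169 -0.34296849  0.38397216] [ 1.4574072  -2.37470071  4.86177578] [ 3.14027622e+00 -2.02193692e-03  8.77359954e-02]
```

{"api": "jog_arm", "payload": {"rows": [[0,0,0,0,0,1],[0,0,0,0,0,1],[0,0,0,0,0,1],[0,0,0,0,0,1],[0,0,0,0,0,0]]}}

```text
time_s: 25.65
tcp_pos: [0.631, -0.029, 0.1817]
eef_rot: [3.14, -0.002, 0.018]
contact_force: [1.5, -2.6, 7.3]
finger_gap: 0.173
grasp_force: 61.6
```

```bash
python3 -c "
from plant import *
s=read_state();print(s['torque'],s['contact_force'],s['eef_rot'])"
```

```text
[-0.92749196 -0.31289193  0.46579024] [ 1.521433   -2.5818956   7.26286364] [ 3.14028796e+00 -2.10344255e-03  1.83100735e-02]
```

{"api": "jog_arm", "payload": {"rows": [[0,0,0,0,0,1],[0,0,0,0,0,1],[0,0,0,0,0,1],[0,0,0,0,0,1],[0,0,0,0,0,0]]}}

```text
time_s: 26.07
tcp_pos: [0.6309, -0.0289, 0.1817]
eef_rot: [3.14, -0.002, -0.051]
contact_force: [1.1, -2.8, 6.0]
finger_gap: 0.176
grasp_force: 62.0
```

```bash
python3 fr.py 7; python3 - <<'E'
from meas import *
s=read_state();print(s['torque'],s['contact_force'],s['eef_rot'])
A=np.array([.6313,-.029]); u=np.array([np.cos(np.radians(-83.1)),np.sin(np.radians(-83.1))]); w=np.array([-u[1],u[0]])
print('pin px',[proj(n,np.r_[A+.034*w,z]).round(1).tolist() for n in('top','side') for z in(.066,.072,.081)])
for t in('0','7'):
  for n in('top','side'):
    p=cv2.imread(f'pics/{n}{t}.png');d=np.load(f'{n}{t}.npy');X,uv=cloud(n,d); q=cv2.cvtColor(p,cv2.COLOR_BGR2HSV); H,S,V=q[uv[:,1],uv[:,0]].T.astype(int)
    M=np.c_[(X[:,:2]-A)@u,(X[:,:2]-A)@w,X[:,2]]*1000; red=((H<8)|(H>172))&(S>110)
    for k,m in(('key',red&(M[:,2]>170)&(abs(M[:,0])<80)&(abs(M[:,1])<80)),('pin',red&(M[:,2]<110)&(abs(M[:,0])<15)&(abs(M[:,1]-34)<15))):
        if m.sum()>1: print(t,n,k,m.sum(),rect(X[m]),M[m].mean(0).round(1),'zmax',M[m][:,2].max().round(1),uv[m].min(0),uv[m].max(0))
p=cv2.imread('pics/side7.png'); cv2.imwrite('pics/c4.png',cv2.resize(p[150:240,250:370],(800,600),interpolation=2))
E
```

```text
[-0.84828714 -0.16621319  0.64473204] [ 0.76173101 -3.58311432  5.70521007] [ 3.14039776e+00 -2.00736931e-03 -5.02656490e-02]
pin px [[[297.6, 175.2]], [[297.7, 174.9]], [[297.8, 174.5]], [[315.3, 198.8]], [[315.3, 197.6]], [[315.4, 195.9]]]
0 top pin 4 (array([663.5, -24. ]), array([2.4, 8. ]), 51.0) [-1.  32.6 79. ] zmax 82.0 [297 174] [298 176]
7 top key 2 (array([573. , -85.8]), array([2.1, 0. ]), -176.6) [ 49.4 -64.7 590.7] zmax 591.3 [332 177] [332 178]
7 side key 98 (array([631.1, -29.9]), array([28.2, 89.1]), 76.7) [ -3.4 -19.4 208.3] zmax 247.0 [299 168] [320 187]
```

View pics/c4.png

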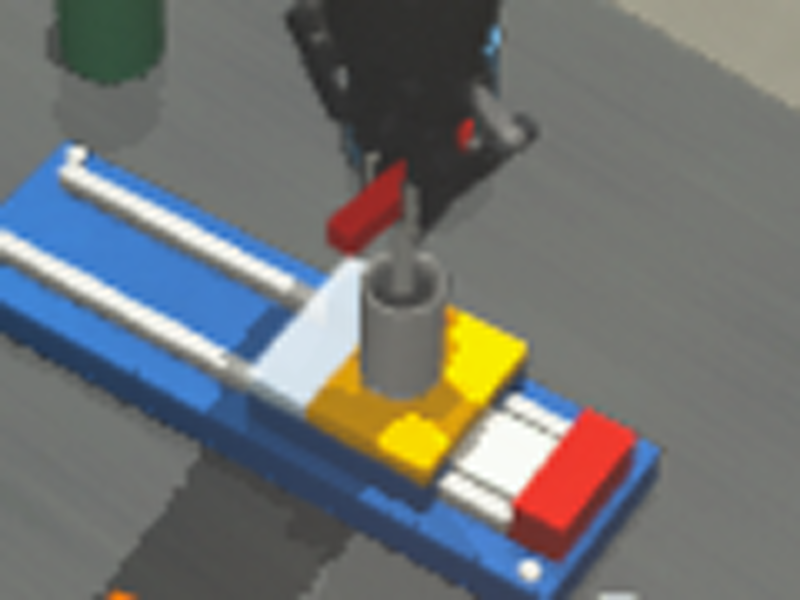

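{"api": "jog_arm", "payload": {"rows": [[0,0,0,0,0,-2],[0,0,0,0,0,-2],[0,0,0,0,0,0],[0,0,0,0,0,0],[0,0,0,0,0,0]]}}

```text
time_s: 26.58
tcp_pos: [0.631, -0.029, 0.1817]
eef_rot: [3.141, -0.002, 0.018]
contact_force: [0.7, -2.8, 5.9]
finger_gap: 0.18
grasp_force: 61.2
```

{"api": "jog_arm", "payload": {"rows": [[0,0,0,0,0,0],[0,0,0,0,0,0],[0,0,0,0,0,0],[0,0,0,0,0,0],[0,0,0,0,0,0]], "claw": 6.0}}

```text
time_s: 27.0
tcp_pos: [0.6297, -0.0279, 0.1803]
eef_rot: [-3.141, 0.001, 0.019]
contact_force: [-0.1, -0.1, 0.2]
finger_gap: 0.701
grasp_force: 0.0
```

{"api": "jog_arm", "payload": {"rows": [[0,0,0,0,0,0],[0,0,-0.5,0,0,0],[0,0,-1,0,0,0],[0,0,-2,0,0,0],[0,0,-2.5,0,0,0]]}}

```text
time_s: 27.42
tcp_pos: [0.6291, -0.0284, 0.2407]
eef_rot: [-3.141, 0.003, 0.019]
contact_force: [0.3, 0.2, 0.1]
finger_gap: 0.705
grasp_force: 0.0
```

{"api": "jog_arm", "payload": {"rows": [[0,0,-2.5,0,0,0],[0,0,-2.5,0,0,0],[-2,0,-1,0,0,0],[-4,0,0,0,0,0],[-4,0,0,0,0,0]]}}

```text
time_s: 27.83
tcp_pos: [0.5304, -0.0296, 0.3025]
eef_rot: [-3.141, -0.003, 0.019]
contact_force: [-0.1, -0.1, -0.1]
finger_gap: 0.704
grasp_force: 0.0
```

{"api": "jog_arm", "payload": {"rows": [[-4,0,0,0,0,0],[-4,0,0,0,0,0],[-2,0,0,0,0,0],[0,0,0,0,0,0],[0,0,0,0,0,0]]}}

```text
time_s: 28.25
tcp_pos: [0.4301, -0.0324, 0.3023]
eef_rot: [3.139, -0.003, 0.018]
contact_force: [1.6, -0.3, 0.9]
finger_gap: 0.704
grasp_force: 0.0
```

```bash
python3 fr.py 8; python3 - <<'E'
from meas import *
A=np.array([.6313,-.029]); u=np.array([np.cos(np.radians(-83.1)),np.sin(np.radians(-83.1))]); w=np.array([-u[1],u[0]])
for n in('top','side'):
    p=cv2.imread(f'pics/{n}8.png');d=np.load(f'{n}8.npy');X,uv=cloud(n,d); q=cv2.cvtColor(p,cv2.COLOR_BGR2HSV); H,S,V=q[uv[:,1],uv[:,0]].T.astype(int)
    M=np.c_[(X[:,:2]-A)@u,(X[:,:2]-A)@w,X[:,2]]*1000; red=((H<8)|(H>172))&(S>110)
    for k,m in(('key',red&(M[:,2]>170)&(M[:,2]<240)&(abs(M[:,0])<80)&(abs(M[:,1])<80)),('pin',red&(M[:,2]<110)&(abs(M[:,0])<15)&(abs(M[:,1]-34)<15))):
        if m.sum()>1: print(n,k,m.sum(),rect(X[m]),M[m].mean(0).round(1),np.percentile(M[m][:,2],[5,50,95]).round(1))
a=cv2.imread('pics/top8.png')[150:225,230:350];b=cv2.imread('pics/side8.png')[160:235,250:370]
cv2.imwrite('pics/c5.png',cv2.resize(np.vstack([a,b]),(480,600),interpolation=2))
E
```

```text
top key 145 (array([629.4, -29. ]), array([88.2, 15.5]), 4.2) [ -0.4  -1.4 210.1] [204.5 210.7 216.1]
top pin 2 (array([663.5, -22.8]), array([3.2, 0. ]), -178.9) [-2.3 32.8 68.9] [68.4 68.9 69.3]
side key 167 (array([630.4, -27.6]), array([88. , 18.5]), 6.5) [ 1.000e-01 -1.800e+00  2.074e+02] [198.5 208.6 212.6]
```

View pics/c5.png

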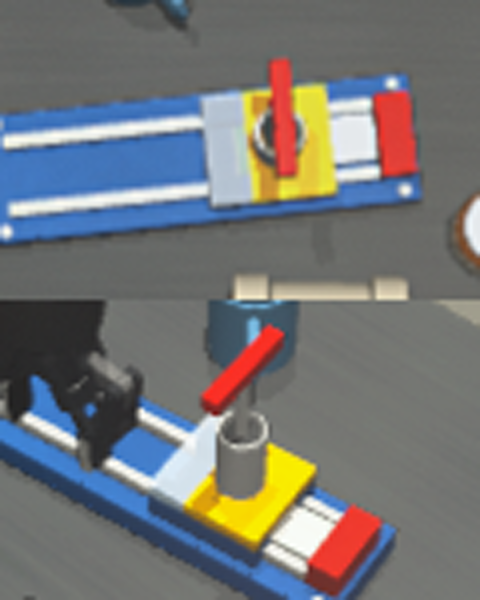

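The key stands in the screw with its handle top at 210 mm, which is home. The red pin has dropped from about 80 to 69 mm, the bar is at the stop, and the arm is clear.

```bash
python3 -c "
from plant import *
print(job_done())"
```

```text
the job is handed in; nothing more can be done
None
```

The job is handed in at about 28 s on the robot's clock: the bar is against the red stop, the orange stick is back on the bench, and the red key stands in the screw, turned clockwise to its end stop. The last picture shows the indicator pin about 10 mm lower, consistent with the shoe gripping the bar.

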